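# Lock a quadcopter to its assembly plate with the cam swing clamp

### The arm

A 6-joint arm with a two-finger parallel gripper is mounted at the origin on a cart in front of the work surface, level with it; the furniture and walls round the work are solid. World frame = base frame: x ahead of the robot, y to its left, z up, the work surface at z = 0. Lengths are in m, angles in rad, forces in N, time in s.
With the tool pointing down it reaches from about 0.375 to 0.9 m from the base axis. Payload 3.1 kg.
Tool frame: the origin (TCP) lies between the finger pads; the fingertips stand 11 mm ahead of it and the grasp point (between the pads) lies 8 mm behind it; z points along the fingers, y is the line along which they close (so a half turn about z gives the same grasp; the last joint's range is limited). The gripper opens to 87 mm and grips with 3 to 60 N. Pads are 19 mm wide; open, the fingers measure 117 mm over their backs; the gripper's body (75 mm by 190 mm) begins 51 mm behind the grasp point.
Start: joints at [1.006, 0.527, 1.433, -0, 1.181, -0.178], TCP at [0.236, 0.579, 0.234] pointing down, gripper open.
Joint ranges: [-3.08, 3.08], [-0.75, 2.2], [0.22, 2.44], [-1.43, 4.57], [0, 2.65], [-2.85, 2.85]. Speed limits (rad/s): [2.79, 2.79, 3.14, 3.14, 3.14, 3.14].

### API

Orientations are given as a unit quaternion [x, y, z, w].
In Python, from rig import get_obs, camera, hand_in gives the robot as it stands.
- The arm moves only by the shell command python3 -m pendant 'ROWS' [FORCE]. ROWS is JSON, a list that holds one entry, the list of rows, each a list of 7 numbers: the shift along the tool's x, y, z in m, then the turn, a rotation vector about the tool's x, y, z in degrees, then the opening, from 0 (shut) to 1 (fully open). In form: [[[x, y, z, ax, ay, az, fingers], ...]]. A call has exactly 5 rows; each row shifts and turns the commanded pose from where the row before left it, along the tool's axes as they then stand; what a row does not reach is not made up. A row lasts 1/8 s, in which the tool goes at most 62.5 mm and 10.7 degrees, less where a joint would pass 70% of its speed; a pose out of reach is approached as far as the arm can. A call with a gripper value outside its range is refused whole. The fingers move at their own pace and stop on an object; FORCE is the grip in N (left out, the last holds). Time passes only in rows, so rows that do not move let the fingers close, or fill a call up. It gives the time, the measured TCP pose, the force, the opening and the grip force at its end, in the units of the state.
- get_obs(): the state, without advancing time (a new reading comes with each control period).
- camera(name): name is "scene" or "side" or "wrist"; returns a dict with "img" (420x560x3 uint8, red, green, blue), "intrinsics" (3x3 intrinsics, pixels), "R" (3x3) and "t" (3): a world point X has camera coordinates R X + t; the wrist camera has in their place "T_tool_cam" (4x4, takes a point from camera to tool coordinates, whose origin is the TCP and whose axes are the flange's). Camera axes: x right, y down, z forward; pixel columns grow to the right and rows downward; lengths in m; the calibration is good to about 2 mm. A picture is of the moment at which its call begins: read the wrist's pose just before it. There is no depth.
- hand_in(): hands the job in; it is judged then, once.
The state is a dict: "time": time; "q": joint angles; "joint_velocities": joint speeds; "joint_torque": joint torques, N m; "position": TCP position; "tool_rot": TCP orientation; "ft_force": force on the tool from outside, world axes, zero at the start; "moment": the same for the moment, N m; "grip_width": finger opening in m; "grip_force": force on a finger pad.
Only numpy, scipy, OpenCV 4.12 (cv2) and the standard library are available. Lean on these libraries where they do the work, as an engineer would, in place of code of your own. Each camera call takes 0.05 s, during which the arm holds its last target. There are 200 camera calls.

### The job

One of the two cam clamps on the aluminium assembly plate is already locked on an arm of the quadcopter; lock the other one the same way. Push its strap round over the quadcopter's arm until it meets its stop, and only then press that clamp's lever all the way down, so that the rubber foot is held tight on the arm. Use light finger pushes, not a firm grip or force; do not shift or lift the quadcopter on its rests, and leave the tools and parts round the plate where they lie.

Things in the scene. Friction and masses are not known exactly. Their poses are not given: they have to be found in the camera images.
- fixture: aluminium assembly plate, fixed, 236 x 256 x 10 mm (x, y, z); origin at the centre of its underside, on the table, z up. Cam clamps stand at both ends of its y axis: the open one, to be locked, has its stud at (0, -85 mm); its twin at (0, +85 mm) is locked already and fixed. The quadcopter's motors stand at (+-91, +-90 mm), 14 mm in radius, tops 58 mm above the table.
- stud_axis (a point): the vertical axis of the open clamp's stud, 58 mm above the table: the level of the middle of the strap while the lever is up. Belongs to the fixed plate.
- strap_nose (a point): middle of the open clamp's nose, 61 mm from the stud axis. The steel strap runs from the stud to the nose: a bar 16 mm wide (nose round, 20 mm across), underside 51 and top 65 mm above the table while the lever is up; a nut and screw rise 10 mm above the nose. The sprung rubber foot hangs below the nose and then passes 3 mm over the quadcopter's arm.
- swing_strap (a joint): turn of the open clamp's strap about its stud, rad: 0 = swung away, 1.75 = at its stop, foot over the arm; anticlockwise from above. Seen in the fixture's frame the strap points (joint - 1.139) rad from the x axis, so 0.611 at the stop. Stiff: stays where left, needs 1 to 3 N near the nose; the stop is hard. Starts at 0 to 0.35.
- cam_pin (a point): the cross pin about which the open clamp's lever turns, on the stud axis, 83 mm above the table; the pin lies level and square to the strap.
- lever_grip (a point): point on the centre line of the open clamp's black round lever handle, 65 mm from the cam pin; 17 mm thick there, ends 90 mm from the pin; slightly springy. The handle lies in the upright plane through the strap, on the side of the stud away from the nose, and goes round with the strap.
- cam_lever (a joint): angle of the open clamp's lever, rad: 0 = up, handle 1.30 rad (75 deg) above level, leaning away from the nose; 1.30 = fully down, handle level at 83 mm above the table, pointing straight away from the nose. Its cam lowers the strap 5 mm. Stiff: stays where left, needs 2 to 4 N at the grip. Starts at 0 to 0.15.
- clamp_foot: the rubber foot (13 mm across) on the open clamp, with its screw; sprung, pressing with about 12 N when the lever is fully down. This frame's origin lies on the stud axis at the plate's top, not at the foot itself.
- drone: black quadcopter under assembly, 213 x 229 x 56 mm, 0.36 kg, loose, lying on rubber rests and between dowel pins on the plate; origin at the middle of its underside. Its arms are 12 mm wide, their tops 22 mm above the table; the stack of boards in the middle rises to 72 mm.
- driver_blue: loose blue-handled screwdriver, 132 mm long, lying beside the plate; bystander
- nippers: loose pair of side-cutting nippers, 115 x 95 x 12 mm, lying beside the plate; bystander
- motor_spare: loose spare brushless motor, 28 mm bell, 36 mm high, standing beside the plate; bystander
- tape_red: loose roll of red tape, 57 mm across, 24 mm high, lying beside the plate; bystander
- strap_bar: the open clamp's steel strap as a body; its origin lies on the stud axis at the plate's top (10 mm above the table), x along the strap towards the nose, z up.

How it is judged:
By the outcome, as a careful person would: the job done as asked, in the order asked, and still so for the second after the job is handed in, with the robot touching nothing.
It also fails if it takes over 64 s, if anything falls off the work surface, if the arm or the gripper's body presses on something with over 40 N, if the wrist force passes 120 N, or if a joint passes its speed limit or range.

## Working session

There is one attempt and no reset: what is moved stays moved. The work goes in short steps, Python scripts to look and compute and a shell command to move; the robot and the scene stay as the last step left them, time stands still between calls to the robot, and variables do not carry over. Pictures are saved under pics/ and viewed, at most 10 in all, crops included, and the job is handed in when it is done.

```bash
mkdir -p pics; python3 - <<'E'
from rig import get_obs,camera
import cv2,pickle
o=get_obs();print({k:o[k] for k in('time','position','tool_rot','grip_width')})
d={}
for n in("scene","side"):
    c=camera(n);d[n]=c;cv2.imwrite(f"pics/{n}0.png",c["img"][:,:,::-1])
    print(n,c["intrinsics"],c["R"],c["t"])
pickle.dump(d,open("c0.pkl","wb"))
E
```

```text
{'time': 0.0, 'position': array([0.23534966, 0.57822479, 0.23255193]), 'tool_rot': array([ 1.92191545e-01,  9.81356815e-01, -1.02977154e-03, -3.89670035e-04]), 'grip_width': 0.08685832151166634}
scene [[523.9852177    0.         286.35544424]
 [  0.         523.9852177  211.83021508]
 [  0.           0.           1.        ]] [[ 0.77910848 -0.626885   -0.00227609]
 [-0.37039857 -0.45740537 -0.80844618]
 [ 0.50576169  0.63071033 -0.58856571]] [-0.38954194  0.29581634  1.05202002]
side [[419.81656077   0.         283.18036103]
 [  0.         419.81656077 206.01915774]
 [  0.           0.           1.        ]] [[ 0.89143202 -0.45286158  0.01628938]
 [-0.14712569 -0.32323357 -0.93481233]
 [ 0.42860586  0.83092506 -0.35476833]] [-0.47438856  0.20407065  0.67188155]
```

View pics/scene0.png

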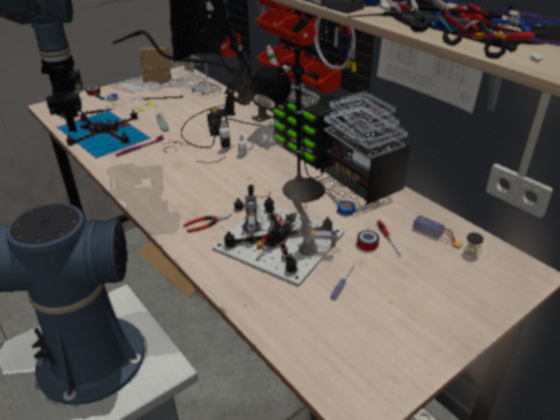

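View pics/side0.png

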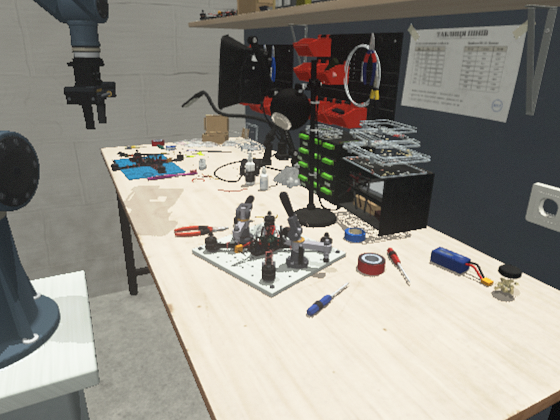

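The plate is at about (280,242) in the scene picture and (270,250) in the side picture. A clamp with its lever up stands near (295,225) in the side picture. I'll enlarge both.

```bash
python3 - <<'E'
import cv2,pickle,numpy as np
d=pickle.load(open("c0.pkl","rb"))
a=d["scene"]["img"][175:290,205:355,::-1];b=d["side"]["img"][185:300,185:355,::-1]
A=cv2.resize(a,None,fx=5,fy=5,interpolation=cv2.INTER_CUBIC);B=cv2.resize(b,None,fx=4.7,fy=4.7,interpolation=cv2.INTER_CUBIC)
cv2.imwrite("pics/sc.png",A);cv2.imwrite("pics/sd.png",B);print(A.shape,B.shape)
E
```

```text
(575, 750, 3) (540, 799, 3)
```

View pics/sc.png

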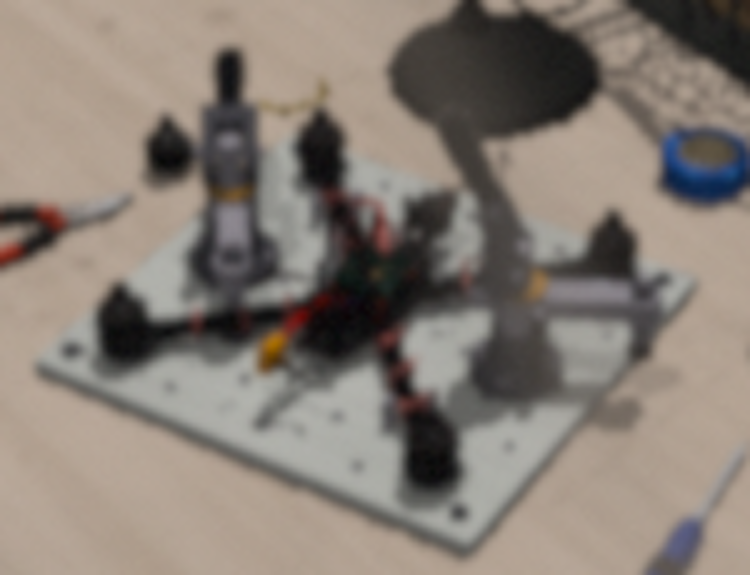

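View pics/sd.png

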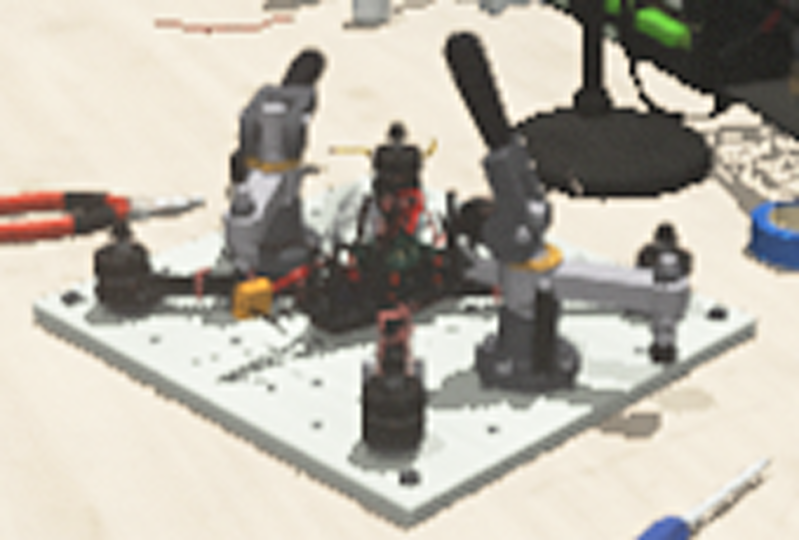

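The open clamp is the right-hand one: its stud is near (530,300), the lever tip near (465,45) and the nose near (668,270) in the side crop. The plate corners show in both crops, so I'll fit the pose from them.

```bash
cat > h.py <<'E'
import numpy as np,pickle
def proj(c,X):
    p=np.atleast_2d(X)@c["R"].T+c["t"];p=p@c["intrinsics"].T;return p[:,:2]/p[:,2:]
def S(p):return np.array(p)/5.+[205,175]
def D(p):return np.array(p)/4.7+[185,185]
def F(P,X):  # fixture->world
    X=np.atleast_2d(np.array(X,float));x,y,a=P;c,s=np.cos(a),np.sin(a)
    return np.c_[x+c*X[:,0]-s*X[:,1],y+s*X[:,0]+c*X[:,1],X[:,2]]
E
python3 - <<'E'
from h import *
from scipy.optimize import least_squares as L
d=pickle.load(open("c0.pkl","rb"))
K=[(-.118,.128,.01),(-.118,-.128,.01),(.118,-.128,.01)]
sc=S([(40,362),(465,545),(695,278),]);sd=D([(35,303),(410,513),(755,320)])
f=lambda P:np.r_[(proj(d["scene"],F(P,K))-sc).ravel(),(proj(d["side"],F(P,K))-sd).ravel()]
r=min((L(f,[.7,0,a]) for a in(0,1.5,-1.5,3)),key=lambda r:r.cost);P=r.x;print(P,np.round(f(P),1))
stud=F(P,(0,-.085,.083))[0];print("stud",stud)
# check nose and lever
def g(v):
    q,l=v;s=q-1.139;n=[.061*np.cos(s),-.085+.061*np.sin(s),.075]
    e=1.30-l;t=[-.09*np.cos(e)*np.cos(s),-.085-.09*np.cos(e)*np.sin(s),.083+.09*np.sin(e)]
    return F(P,[n,t])
h=lambda v:(proj(d["side"],g(v))-D([(667,232),(463,40)])).ravel()
r2=L(h,[.2,.1]);print("q,l",r2.x,h(r2.x),g(r2.x))
# motors
print(((proj(d["side"],F(P,[(-.091,-.09,.058),(-.091,.09,.058),(.091,-.09,.058)]))-185)*4.7))
print(P,"yaw deg",np.degrees(P[2]))
for q in(0,r2.x[0],1.75):
    s=q-1.139;print(q,F(P,[(.061*np.cos(s),-.085+.061*np.sin(s),.058)]), np.degrees(s+P[2]))
E
```

```text
[0.52333933 0.05513309 0.33818346] [-1.1 -0.5  1.4  0.3  1.4 -0.  -1.6 -0.5 -0.8 -0.6  0.9 -0.6]
stud [ 0.55154012 -0.02505242  0.083     ]
q,l [0.46896761 0.08064939] [-0.13757428  0.0864725   0.00712302  0.01885284] [[ 0.60921206 -0.04492571  0.075     ]
 [ 0.5222475  -0.01495842  0.16749884]]
[[388.41733199 346.04522404]
 [117.68898006 215.74863859]
 [666.16850215 217.52351246]]
[0.52333933 0.05513309 0.33818346] yaw deg 19.376484997989294
0 [[ 0.59400348 -0.06884583  0.058     ]] -45.88340786741147
0.4689676122953826 [[ 0.60921206 -0.04492571  0.058     ]] -19.01354295455856
1.75 [[0.58706329 0.02453694 0.058     ]] 54.384206280482594
```

```bash
python3 - <<'E'
from h import *
import cv2
d=pickle.load(open("c0.pkl","rb"));a,b=d["scene"],d["side"]
M=lambda c:c["intrinsics"]@np.c_[c["R"],c["t"]]
def tri(p,q):
    X=cv2.triangulatePoints(M(a),M(b),np.float64(p).reshape(2,1),np.float64(q).reshape(2,1));return (X[:3]/X[3]).ravel().round(3)
print("lamphead",tri((270,83),(290,107)),"pole base",tri((303,187),(314,215)),"pole top",tri((298,45),(313,45)))
print("foot",tri(S((640,355)),D((662,360))),"nose end",tri(S((652,300)),D((680,295))))
print("lever tip",tri(S((458,105)),D((463,40))))
E
python3 -m pendant '[[[-0.042,-0.0415,-0.01,0,0,0,0],[-0.042,-0.0415,-0.01,0,0,0,0],[-0.042,-0.0415,-0.01,0,0,0,0],[-0.042,-0.0415,-0.01,0,0,0,0],[-0.042,-0.0415,-0.01,0,0,0,0]]]'
python3 -m pendant '[[[-0.042,-0.0415,-0.01,0,0,0,0],[-0.042,-0.0415,-0.01,0,0,0,0],[-0.042,-0.0415,0,0,0,0,0],[-0.042,-0.0415,0,0,0,0,0],[-0.042,-0.0415,0,0,0,0,0]]]'
python3 -m pendant '[[[-0.03,-0.03,0,0,0,0,0],[0,0,0,0,0,0,0],[0,0,0,0,0,0,0],[0,0,0,0,0,0,0],[0,0,0,0,0,0,0]]]'
python3 - <<'E'
from rig import get_obs,camera
import cv2,pickle
o=get_obs();c=camera("wrist");pickle.dump((o,c),open("w1.pkl","wb"));cv2.imwrite("pics/w1.png",c["img"][:,:,::-1])
print(o["position"],o["q"],o["ft_force"],c["T_tool_cam"])
E
```

```text
lamphead [0.733 0.363 0.278] pole base [0.733 0.209 0.003] pole top [0.693 0.19  0.44 ]
foot [ 0.598 -0.063  0.023] nose end [ 0.608 -0.06   0.051]
lever tip [0.537 0.009 0.159]
time: 0.72
position: [0.3522, 0.3056, 0.2836]
tool_rot: [0.192, 0.981, -0.0, -0.0]
ft_force: [0.6, 0.1, 0.9]
grip_width: 0.045
grip_force: 0.0
time: 1.35
position: [0.4684, 0.0342, 0.3035]
tool_rot: [0.192, 0.981, 0.0, -0.0]
ft_force: [1.6, 0.9, 0.3]
grip_width: 0.0018
grip_force: 0.0
time: 1.98
position: [0.4841, -0.0019, 0.3036]
tool_rot: [0.191, 0.982, 0.0, -0.0]
ft_force: [0.6, 1.2, 0.7]
grip_width: 0.0008
grip_force: 0.0
[ 0.4841388  -0.00194713  0.30359276] [-2.35410598e-01  2.50386092e-01  1.68359393e+00  1.02489091e-04
  1.20784728e+00 -1.42128983e+00] [0.57272548 1.15170088 0.70172608] [[-1.19164469e-03 -9.68048792e-01 -2.50759080e-01  6.82914019e-02]
 [ 9.99999168e-01 -1.27754227e-03  1.79772380e-04 -5.88413361e-04]
 [-4.94383761e-04 -2.50758657e-01  9.68049509e-01 -1.50993633e-01]
 [ 0.00000000e+00  0.00000000e+00  0.00000000e+00  1.00000000e+00]]
```

View pics/w1.png

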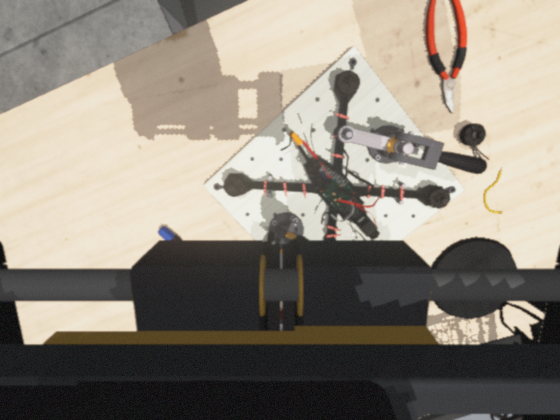

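The wrist view shows the locked twin at (400,145) and the plate corners at (352,48) and (205,185). The open clamp's base is at (287,228), mostly hidden by the gripper, so I'll move further out.

```bash

python3 -m pendant '[[[-0.045,0,0,0,0,0,0],[-0.045,0,0,0,0,0,0],[-0.045,0,0,0,0,0,0],[0,0,0,0,0,0,0],[0,0,0,0,0,0,0]]]'
python3 - <<'E'
from rig import get_obs,camera
import cv2,pickle
o=get_obs();c=camera("wrist");pickle.dump((o,c),open("w2.pkl","wb"));cv2.imwrite("pics/w2.png",cv2.resize(c["img"][:250,100:500,::-1],None,fx=2,fy=2,interpolation=cv2.INTER_CUBIC))
print(o["position"],o["q"],o["joint_velocities"].round(3))
E
```

```text
time: 2.65
position: [0.6087, -0.0532, 0.3031]
tool_rot: [0.192, 0.981, 0.0, -0.001]
ft_force: [-0.0, -0.9, -0.6]
grip_width: 0.0004
grip_force: 0.0
[ 0.6086983  -0.05318238  0.30305207] [-2.69914500e-01  4.40660252e-01  1.38313928e+00  1.82191128e-04
  1.31994130e+00 -1.45461286e+00] [ 0.003 -0.018  0.02  -0.003 -0.002 -0.002]
```

View pics/w2.png

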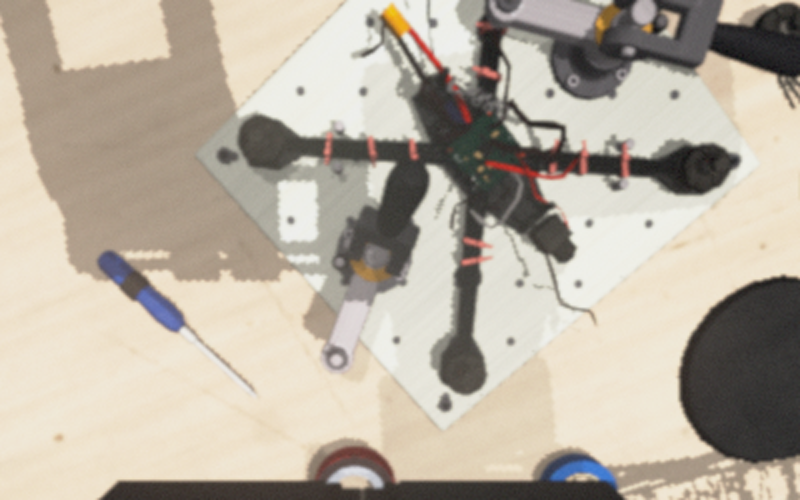

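This gives a clear view. The plate corners are at (197,155), (443,430) and (757,160), the nose nut at (337,357), and the lever runs from (390,230) to a tip near (412,170). I'll refit with everything.

```bash
cat >> h.py <<'E'
from scipy.spatial.transform import Rotation as Ro
def wproj(o,c,X):
    T=np.eye(4);T[:3,:3]=Ro.from_quat(o["tool_rot"]).as_matrix();T[:3,3]=o["position"]
    I=np.linalg.inv(T@c["T_tool_cam"]);return proj(dict(R=I[:3,:3],t=I[:3,3],intrinsics=c["intrinsics"]),X)
E
python3 - <<'E'
from h import *
from scipy.optimize import least_squares as L
d=pickle.load(open("c0.pkl","rb"));w1=pickle.load(open("w1.pkl","rb"));w2=pickle.load(open("w2.pkl","rb"))
W=lambda p:np.array(p)/2.+[100,0]
l,n,r,t=[(a*.118,b*.128,.01) for a,b in((-1,1),(-1,-1),(1,-1),(1,1))]
sc=S([(40,362),(465,545),(695,278),]);sd=D([(35,303),(410,513),(755,320)])
def f(P,a=.3):return np.r_[a*(proj(d["scene"],F(P,[l,n,r]))-sc).ravel(),a*(proj(d["side"],F(P,[l,n,r]))-sd).ravel(),
 (wproj(*w1,F(P,[l,n]))-[(352,48),(205,185)]).ravel(),(wproj(*w2,F(P,[n,r,t]))-W([(197,155),(443,430),(757,160)])).ravel()]
r0=L(f,[.523,.055,.338]);P=r0.x;print(P,f(P).round(1))
def g(v):
    q,l=v;s=q-1.139;e=1.30-l
    return F(P,[[.061*np.cos(s),-.085+.061*np.sin(s),.075],[-.088*np.cos(e)*np.cos(s),-.085-.088*np.cos(e)*np.sin(s),.083+.088*np.sin(e)]])
h=lambda v:(wproj(*w2,g(v))-W([(337,357),(410,178)])).ravel()
b=L(h,[.2,.1]);print("q,l",b.x,h(b.x))
print("stud",F(P,(0,-.085,.058)),"motor+-",F(P,(.091,-.09,.058)))
np.save("P.npy",P)
for q in(b.x[0],.6,.95,1.3,1.75):
    s=q-1.139;hd=s+P[2];u=np.array([np.cos(hd),np.sin(hd)]);v=np.array([-u[1],u[0]])
    st=F(P,(0,-.085,0))[0,:2];print(round(q,2),"heading",np.degrees(hd).round(1),"push centre",(st+.055*u-.023*v).round(4),"yaw y",np.degrees(hd).round(1)+90)
E
```

```text
[0.52414347 0.05747766 0.3468772 ] [-0.4 -0.2  0.5 -0.2  0.2 -0.3 -0.5 -0.2 -0.  -0.4  0.2 -0.4  1.6 -3.4
 -2.9  1.5 -2.4  0.4  0.2  1.8  3.1  1.2]
q,l [0.03882292 0.12279679] [-0.1446968   2.27466732  0.8157493   0.29740471]
stud [[ 0.5530403  -0.02245965  0.058     ]] motor+- [[0.64032005 0.00377476 0.058     ]]
0.04 heading -43.2 push centre [ 0.5774 -0.0769] yaw y 46.8
0.6 heading -11.0 push centre [ 0.6026 -0.0555] yaw y 79.0
0.95 heading 9.0 push centre [ 0.611  -0.0365] yaw y 99.0
1.3 heading 29.1 push centre [ 0.6123 -0.0158] yaw y 119.1
1.75 heading 54.9 push centre [0.6035 0.0093] yaw y 144.9
```

```bash

python3 -m pendant '[[[0,0,0,0,0,10,0],[0,0,0,0,0,10,0],[0.006,-0.027,0,0,0,1,0],[0,-0.027,0.02,0,0,0,0],[0,0,0.04,0,0,0,0]]]'
python3 -m pendant '[[[0,0,0.04,0,0,0,0],[0,0,0.04,0,0,0,0],[0,0,0.04,0,0,0,0],[0,0,0.03,0,0,0,0],[0,0,0.01,0,0,0,0]]]'
```

```text
time: 3.32
position: [0.5678, -0.0902, 0.2454]
tool_rot: [0.368, 0.93, -0.0, 0.002]
ft_force: [0.9, -0.1, -0.0]
grip_width: 0.0005
grip_force: 0.0
time: 3.95
position: [0.5666, -0.0885, 0.0825]
tool_rot: [0.368, 0.93, -0.0, -0.002]
ft_force: [-0.2, -1.0, 0.4]
grip_width: 0.0004
grip_force: 0.0
```

```bash

python3 -m pendant '[[[0,0,0.015,0,0,0,0],[0,0,0.01,0,0,0,0],[0,0.004,0,0,0,0,0],[0,0.004,0,0,0,0,0],[0,0.003,0,0,0,0,0]]]'
python3 -m pendant '[[[0,0.002,0,0,0,0,0],[-0.002,0.0047,0,0,0,-5,0],[-0.002,0.0047,0,0,0,-5,0],[-0.002,0.0047,0,0,0,-5,0],[-0.002,0.0047,0,0,0,-5,0]]]'
python3 -m pendant '[[[-0.002,0.0047,0,0,0,-5,0],[-0.002,0.0047,0,0,0,-5,0],[-0.002,0.0047,0,0,0,-5,0],[-0.002,0.0047,0,0,0,-5,0],[0,0,0,0,0,0,0]]]'
python3 - <<'E'
from h import *
from rig import camera
import cv2
c=camera("side");cv2.imwrite("pics/s2.png",cv2.resize(c["img"][165:305,185:385,::-1],None,fx=4,fy=4,interpolation=cv2.INTER_CUBIC))
E
```

```text
time: 4.58
position: [0.5769, -0.0815, 0.0592]
tool_rot: [0.368, 0.93, 0.0, 0.001]
ft_force: [-0.2, -0.1, 0.7]
grip_width: 0.0004
grip_force: 0.0
time: 5.2
position: [0.5946, -0.0697, 0.0587]
tool_rot: [0.199, 0.98, -0.0, -0.0]
ft_force: [-1.1, -1.3, 0.5]
grip_width: 0.0005
grip_force: 0.6
time: 5.82
position: [0.6078, -0.0536, 0.0587]
tool_rot: [0.028, 1.0, -0.0, 0.0]
ft_force: [0.4, 0.2, 0.6]
grip_width: 0.0007
grip_force: 0.0
```

View pics/s2.png

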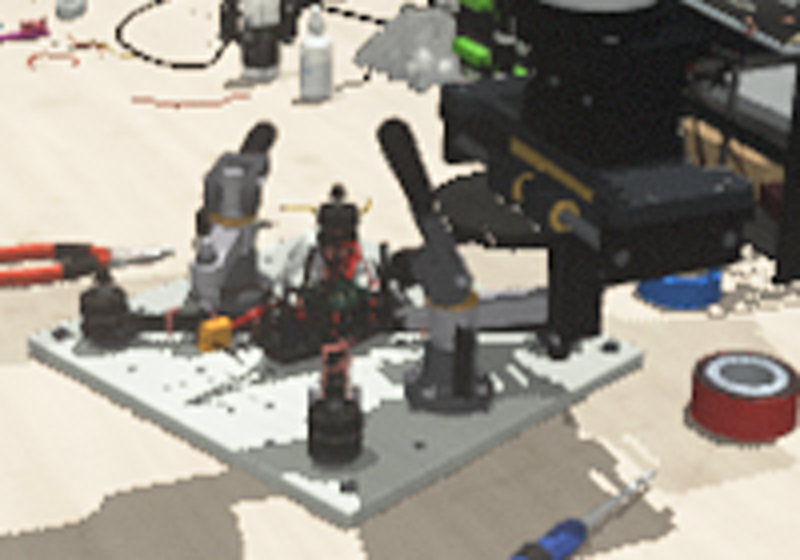

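The strap is turning with the fingers. They sit behind the nose at about (575,310), and the lever is clear of the gripper. I'll carry on to the stop.

```bash

python3 -m pendant '[[[-0.002,0.0047,0,0,0,-5,0],[-0.002,0.0047,0,0,0,-5,0],[-0.002,0.0047,0,0,0,-5,0],[-0.002,0.0047,0,0,0,-5,0],[-0.002,0.0047,0,0,0,-5,0]]]'
python3 -m pendant '[[[-0.002,0.0047,0,0,0,-5,0],[-0.002,0.0047,0,0,0,-5,0],[-0.002,0.0047,0,0,0,-5,0],[-0.002,0.0047,0,0,0,-5,0],[0,0,0,0,0,0,0]]]'
python3 -m pendant '[[[-0.001,0.0024,0,0,0,-2.5,0],[-0.001,0.0024,0,0,0,-2.5,0],[-0.001,0.0024,0,0,0,-2.5,0],[0,0,0,0,0,0,0],[0,0,0,0,0,0,0]]]'
```

```text
time: 6.5
position: [0.6156, -0.03, 0.0587]
tool_rot: [-0.19, 0.982, -0.001, 0.001]
ft_force: [1.9, -1.5, -1.7]
grip_width: 0.0008
grip_force: 0.9
time: 7.12
position: [0.6136, -0.0093, 0.059]
tool_rot: [-0.356, 0.934, -0.001, 0.001]
ft_force: [2.1, -0.5, 0.5]
grip_width: 0.0004
grip_force: 0.8
time: 7.75
position: [0.6102, -0.0023, 0.0588]
tool_rot: [-0.417, 0.909, -0.0, 0.001]
ft_force: [2.0, -0.1, 1.0]
grip_width: 0.0005
grip_force: 0.9
```

```bash

python3 -m pendant '[[[-0.0005,0.002,0,0,0,-1.5,0],[-0.0005,0.002,0,0,0,-1.5,0],[-0.0005,0.002,0,0,0,-1.5,0],[0,0,0,0,0,0,0],[0,0,0,0,0,0,0]]]'
python3 -m pendant '[[[0,0.001,0,0,0,-0.5,0],[0,0.001,0,0,0,-0.5,0],[0,0.001,0,0,0,0,0],[0,0,0,0,0,0,0],[0,0,0,0,0,0,0]]]'
```

```text
time: 8.38
position: [0.6052, 0.0031, 0.0584]
tool_rot: [-0.453, 0.892, 0.0, -0.001]
ft_force: [1.2, -0.1, -0.3]
grip_width: 0.0004
grip_force: 0.4
time: 9.0
position: [0.6033, 0.0048, 0.0586]
tool_rot: [-0.461, 0.888, 0.0, -0.0]
ft_force: [1.3, 0.5, -0.1]
grip_width: 0.0006
grip_force: 0.7
```

```bash

python3 -m pendant '[[[0,0.001,0,0,0,0,0],[0,0.001,0,0,0,0,0],[0,0,0,0,0,0,0],[0,0,0,0,0,0,0],[0,0,0,0,0,0,0]]]'
python3 -m pendant '[[[0,0.001,0,0,0,0,0],[0,0.001,0,0,0,0,0],[0,0,0,0,0,0,0],[0,0,0,0,0,0,0],[0,0,0,0,0,0,0]]]'
```

```text
time: 9.62
position: [0.6016, 0.0059, 0.0585]
tool_rot: [-0.461, 0.888, 0.0, -0.0]
ft_force: [0.7, 1.0, -0.0]
grip_width: 0.0004
grip_force: 0.6
time: 10.25
position: [0.6, 0.007, 0.0585]
tool_rot: [-0.46, 0.888, 0.0, -0.0]
ft_force: [1.8, -0.2, 0.1]
grip_width: 0.0004
grip_force: 0.6
```

```bash

python3 -m pendant '[[[0,0.001,0,0,0,0,0],[0,0.001,0,0,0,0,0],[0,0,0,0,0,0,0],[0,0,0,0,0,0,0],[0,0,0,0,0,0,0]]]'
python3 -m pendant '[[[0,0.001,0,0,0,0,0],[0,0.001,0,0,0,0,0],[0,0,0,0,0,0,0],[0,0,0,0,0,0,0],[0,0,0,0,0,0,0]]]'
python3 - <<'E'
from rig import camera
import cv2
c=camera("scene");cv2.imwrite("pics/s3.png",cv2.resize(c["img"][170:290,205:365,::-1],None,fx=5,fy=5,interpolation=cv2.INTER_CUBIC))
E
```

```text
time: 10.88
position: [0.5983, 0.0082, 0.0585]
tool_rot: [-0.46, 0.888, 0.0, -0.0]
ft_force: [1.4, -0.3, -0.1]
grip_width: 0.0001
grip_force: 0.5
time: 11.5
position: [0.5975, 0.009, 0.0586]
tool_rot: [-0.46, 0.888, -0.001, 0.0]
ft_force: [4.3, -1.6, -1.3]
grip_width: 0.0005
grip_force: 2.2
```

View pics/s3.png

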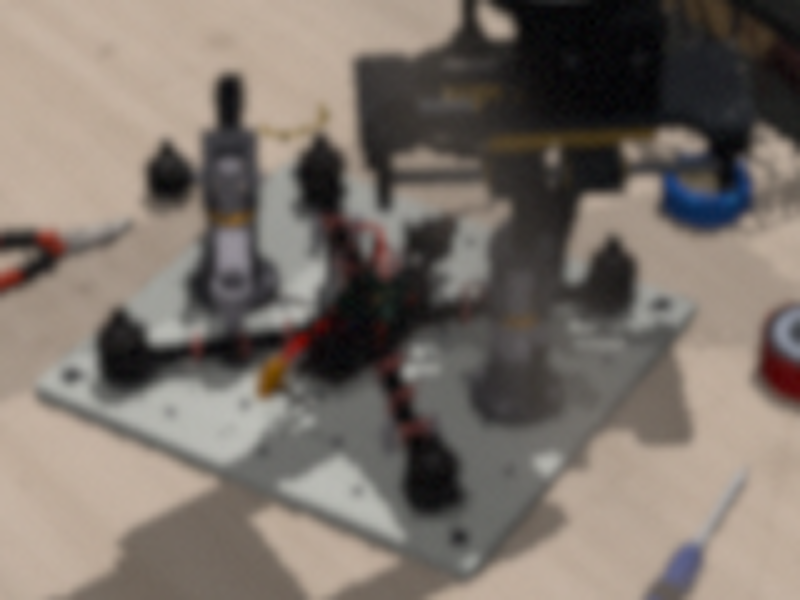

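The force rises to about 4.5 N and travel stalls, so this looks like the stop. In the picture the clamp is mostly hidden behind the gripper. I'll confirm with one more mm.

```bash

python3 -m pendant '[[[0,0.001,0,0,0,0,0],[0,0.001,0,0,0,0,0],[0,0,0,0,0,0,0],[0,0,0,0,0,0,0],[0,0,0,0,0,0,0]]]'
python3 - <<'E'
from h import *
P=np.load("P.npy");st=F(P,(0,-.085,0))[0,:2];hd=.611+P[2];u=np.array([np.cos(hd),np.sin(hd)]);v=np.array([-u[1],u[0]])
p=np.array([.5975,.009])-st;print(p@u,p@v,np.degrees(hd),u)
# lever path for leading lower edge; tool centre = edge + 9.5mm along +u; TCP z = edge z+.011
for e in np.radians([90,75,68,60,50,40,30,20,10,0,-4]):
    R=-.065*np.cos(e)+.0085*np.sin(e);z=.083+.065*np.sin(e)+.0085*np.cos(e)
    c=st+(R+.0095)*u;print(round(np.degrees(e)),"radial centre",round(R+.0095,4),"TCP z",round(z+.011,4),"xy",c.round(4))
E
```

```text
time: 12.18
position: [0.5974, 0.0091, 0.0588]
tool_rot: [-0.461, 0.888, -0.002, 0.002]
ft_force: [6.8, -5.1, -4.1]
grip_width: 0.0009
grip_force: 3.9
0.051308902293444134 -0.018269398948500465 54.88232096001631 [0.57525767 0.81797226]
90 radial centre 0.018 TCP z 0.159 xy [ 0.5634 -0.0077]
75 radial centre 0.0009 TCP z 0.159 xy [ 0.5536 -0.0217]
68 radial centre -0.007 TCP z 0.1575 xy [ 0.549  -0.0282]
60 radial centre -0.0156 TCP z 0.1545 xy [ 0.544  -0.0353]
50 radial centre -0.0258 TCP z 0.1493 xy [ 0.5382 -0.0435]
40 radial centre -0.0348 TCP z 0.1423 xy [ 0.533  -0.0509]
30 radial centre -0.0425 TCP z 0.1339 xy [ 0.5286 -0.0573]
20 radial centre -0.0487 TCP z 0.1242 xy [ 0.525  -0.0623]
10 radial centre -0.053 TCP z 0.1137 xy [ 0.5225 -0.0658]
0 radial centre -0.0555 TCP z 0.1025 xy [ 0.5211 -0.0679]
-4 radial centre -0.0559 TCP z 0.0979 xy [ 0.5209 -0.0682]
```

The stop is confirmed: no travel and about 8 N. I'll back off, rise, and check from above.

```bash

python3 -m pendant '[[[0,-0.004,0,0,0,0,0],[0,-0.008,0,0,0,0,0],[0,-0.01,0,0,0,0,0],[0,0,-0.03,0,0,0,0],[0,0,-0.05,0,0,0,0]]]'
python3 -m pendant '[[[0,0,-0.05,0,0,0,0],[0,0.01,-0.05,0,0,0,0],[0,0.01,-0.03,0,0,0,0],[0,0,0,0,0,0,0],[0,0,0,0,0,0,0]]]'
python3 - <<'E'
from rig import get_obs,camera
import cv2,pickle,numpy as np
o=get_obs();c=camera("wrist");pickle.dump((o,c),open("w3.pkl","wb"));s=camera("side")
A=cv2.resize(c["img"][:300,:,::-1],(784,420));B=cv2.resize(s["img"][215:265,230:340,::-1],None,fx=3.5,fy=3.5,interpolation=cv2.INTER_CUBIC)
im=np.zeros((600,784,3),np.uint8);im[:420]=A;im[422:422+B.shape[0],:B.shape[1]]=B
cv2.imwrite("pics/w3.png",im);print(o["position"],B.shape)
E
```

```text
time: 12.8
position: [0.6115, -0.0021, 0.1373]
tool_rot: [-0.46, 0.888, 0.002, -0.003]
ft_force: [0.5, -0.4, 0.7]
grip_width: 0.0008
grip_force: 0.0
time: 13.42
position: [0.5962, 0.0093, 0.2674]
tool_rot: [-0.46, 0.888, 0.001, -0.001]
ft_force: [-0.1, 0.9, -0.4]
grip_width: 0.0003
grip_force: 0.0
[0.59616644 0.0093137  0.26739848] (175, 385, 3)
```

View pics/w3.png

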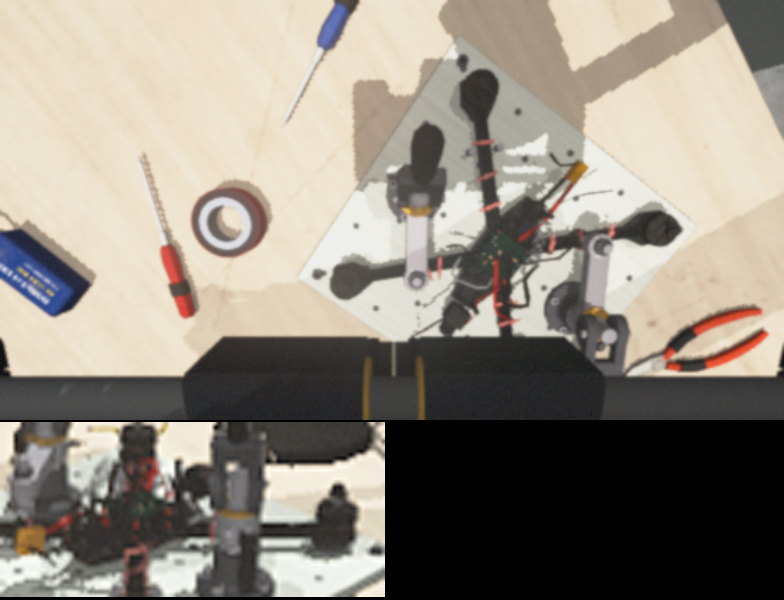

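The nose nut at (417,281) now sits over the quadcopter arm, mirroring the locked twin, and the lever points straight away at (430,130). I'll work out the lever's position relative to the tool.

```bash
python3 - <<'E'
from h import *
from scipy.optimize import least_squares as L
w=pickle.load(open("w3.pkl","rb"));P=np.load("P.npy")
def g(v):
    q,x,y,l=v;hd=q-1.139+P[2];u=np.array([np.cos(hd),np.sin(hd)]);e=1.3-l
    return np.c_[np.array([[x,y]]*3)+np.outer([.061,0,-.085*np.cos(e)],u),[.075,.065,.083+.085*np.sin(e)]]
st=F(P,(0,-.085,0))[0,:2]
h=lambda v:np.r_[(wproj(*w,g(v))-np.array([(417,281),(417,208),(430,136)])/1.4)[[0,2]].ravel(),(np.array(v[1:3])-st)*1000]
r=L(h,[1.75,*st,.1]);print(r.x,st,h(r.x))
T=Ro.from_quat(w[0]["tool_rot"]).as_matrix();G=g(r.x)
print("nose,stud,tip in tool",((G-w[0]["position"])@T).round(4),G[:, :].round(4))
E
```

```text
[ 1.73480494  0.55158411 -0.02240294  0.15446579] [ 0.5530403  -0.02245965] [-4.65157476e-01  8.14086080e-01 -5.51624816e-01  9.74716420e-04
 -1.45618442e+00  5.67017660e-02]
nose,stud,tip in tool [[-0.0096  0.0169  0.1924]
 [ 0.0514  0.0177  0.2025]
 [ 0.0866  0.0185  0.1071]] [[ 0.5874  0.027   0.075 ]
 [ 0.5516 -0.0224  0.065 ]
 [ 0.531  -0.0508  0.1604]]
```

```bash

python3 -m pendant '[[[0.02,0.009,0,0,0,0,0],[0.019,0.009,0,0,0,0,0],[0,0,0.04,0,0,0,0],[0,0,0.04,0,0,0,0],[0,0,0.03,0,0,0,0]]]'
python3 -m pendant '[[[0.008,0,0,0,0,0,0],[0.007,0,0,0,0,0,0],[0.007,0,0.001,0,0,0,0],[0.006,0,0.0015,0,0,0,0],[0,0,0,0,0,0,0]]]'
python3 -m pendant '[[[0.005,0,0.0026,0,0,0,0],[0.005,0,0.0026,0,0,0,0],[0.0045,0,0.0035,0,0,0,0],[0.0045,0,0.0035,0,0,0,0],[0,0,0,0,0,0,0]]]'
```

```text
time: 14.15
position: [0.5583, -0.0122, 0.1554]
tool_rot: [-0.46, 0.888, 0.001, -0.002]
ft_force: [-0.0, -0.0, -0.3]
grip_width: 0.0007
grip_force: 0.0
time: 14.78
position: [0.5441, -0.0356, 0.1568]
tool_rot: [-0.46, 0.888, -0.001, 0.001]
ft_force: [1.3, 0.7, 0.1]
grip_width: 0.0004
grip_force: 0.6
time: 15.4
position: [0.5322, -0.0509, 0.1434]
tool_rot: [-0.46, 0.888, 0.0, -0.0]
ft_force: [1.4, -0.1, 1.2]
grip_width: 0.0006
grip_force: 0.4
```

```bash

python3 -m pendant '[[[0.0038,0,0.0042,0,0,0,0],[0.0038,0,0.0042,0,0,0,0],[0.003,0,0.005,0,0,0,0],[0.003,0,0.005,0,0,0,0],[0,0,0,0,0,0,0]]]'
python3 -m pendant '[[[0.002,0,0.0053,0,0,0,0],[0.002,0,0.0053,0,0,0,0],[0.0012,0,0.005,0,0,0,0],[0,0,0.003,0,0,0,0],[0,0,0,0,0,0,0]]]'
```

```text
time: 16.02
position: [0.5244, -0.0614, 0.1248]
tool_rot: [-0.46, 0.888, 0.0, -0.001]
ft_force: [1.1, 0.4, 0.4]
grip_width: 0.0003
grip_force: 0.4
time: 16.65
position: [0.5222, -0.0642, 0.1064]
tool_rot: [-0.459, 0.888, -0.001, -0.002]
ft_force: [0.3, -0.2, 1.3]
grip_width: 0.0002
grip_force: 0.6
```

```bash

python3 -m pendant '[[[0,0,0.002,0,0,0,0],[0,0,0.002,0,0,0,0],[0,0,0.001,0,0,0,0],[0,0,0,0,0,0,0],[0,0,0,0,0,0,0]]]'
python3 -m pendant '[[[0,0,0.001,0,0,0,0],[0,0,0.001,0,0,0,0],[0,0,0,0,0,0,0],[0,0,0,0,0,0,0],[0,0,0,0,0,0,0]]]'
```

```text
time: 17.27
position: [0.5222, -0.0643, 0.1019]
tool_rot: [-0.459, 0.888, -0.001, -0.002]
ft_force: [-1.1, -2.2, 3.7]
grip_width: 0.0004
grip_force: 1.5
time: 17.9
position: [0.5222, -0.0645, 0.1007]
tool_rot: [-0.46, 0.888, -0.002, -0.002]
ft_force: [-4.3, -2.0, 8.6]
grip_width: -0.0001
grip_force: 4.7
```

```bash

python3 -m pendant '[[[0,0,0.001,0,0,0,0],[0,0,0.001,0,0,0,0],[0,0,0,0,0,0,0],[0,0,0,0,0,0,0],[0,0,0,0,0,0,0]]]'
python3 -m pendant '[[[0,0,0.001,0,0,0,0],[0,0,0,0,0,0,0],[0,0,0,0,0,0,0],[0,0,0,0,0,0,0],[0,0,0,0,0,0,0]]]'
```

```text
time: 18.52
position: [0.5223, -0.0647, 0.0997]
tool_rot: [-0.46, 0.888, -0.002, -0.001]
ft_force: [-4.8, -2.4, 17.0]
grip_width: 0.0007
grip_force: 8.4
time: 19.15
position: [0.5223, -0.0649, 0.0993]
tool_rot: [-0.46, 0.888, -0.002, -0.001]
ft_force: [-6.9, -2.0, 22.4]
grip_width: 0.0003
grip_force: 10.4
```

The lever is at its hard stop at 22 N, and the remaining give is handle spring. I'll release, rise and check.

```bash

python3 -m pendant '[[[0,0,-0.005,0,0,0,0],[0,0,-0.02,0,0,0,0],[0,0,-0.05,0,0,0,0],[0,0,-0.05,0,0,0,0],[-0.02,0,-0.04,0,0,0,0]]]'
python3 -m pendant '[[[-0.03,0,0,0,0,0,0],[-0.025,-0.01,0,0,0,0,0],[0,-0.01,0,0,0,0,0],[0,0,0,0,0,0,0],[0,0,0,0,0,0,0]]]'
python3 - <<'E'
from rig import get_obs,camera
import cv2,pickle,numpy as np
o=get_obs();c=camera("wrist");pickle.dump((o,c),open("w4.pkl","wb"));s=camera("side")
A=cv2.resize(c["img"][:240,150:,::-1],(615,360));B=cv2.resize(s["img"][205:275,200:340,::-1],None,fx=3.4,fy=3.4,interpolation=cv2.INTER_CUBIC)
im=np.zeros((600,620,3),np.uint8);im[:360,:615]=A;im[362:362+B.shape[0],:B.shape[1]]=B
cv2.imwrite("pics/w4.png",im);print(o["position"],B.shape)
E
```

```text
time: 19.77
position: [0.5344, -0.0473, 0.2634]
tool_rot: [-0.459, 0.889, -0.001, -0.001]
ft_force: [0.7, -0.6, 0.7]
grip_width: -0.0001
grip_force: 0.0
time: 20.4
position: [0.5814, -0.0146, 0.2611]
tool_rot: [-0.459, 0.888, -0.001, -0.002]
ft_force: [-0.2, 0.4, 0.1]
grip_width: 0.0006
grip_force: 0.0
[ 0.58140998 -0.01456316  0.26106352] (238, 476, 3)
```

View pics/w4.png

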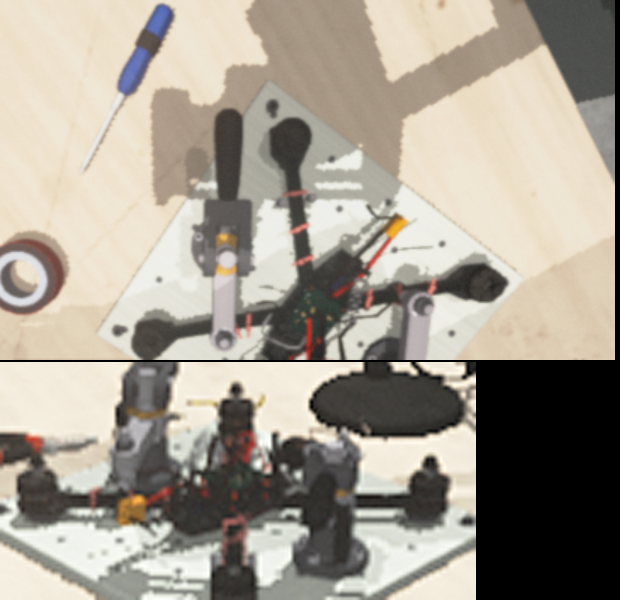

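The lever lies down with its tip at (228,112), and the strap is over the arm with the nut at (223,341). I'll check the angles numerically before handing in.

```bash
python3 - <<'E'
from h import *
from scipy.optimize import least_squares as L
w=pickle.load(open("w4.pkl","rb"));P=np.load("P.npy");st=np.array([.5516,-.0224])
W=lambda p:np.array(p)/1.5+[150,0]
def g(q,l):
    hd=q-1.139+P[2];u=np.array([np.cos(hd),np.sin(hd)]);e=1.3-l
    return np.c_[st+np.outer([.061,-.09*np.cos(e)],u),[.07,.083+.09*np.sin(e)]]
for l in(1.0,1.2,1.3):print(l,((wproj(*w,g(1.75,l))-[150,0])*1.5).round(1))
E
```

```text
1.0 [[225.1 342.8]
 [231.3 108.9]]
1.2 [[225.1 342.8]
 [229.4 106.8]]
1.3 [[225.1 342.8]
 [228.4 108.2]]
```

```bash
python3 -c "
from rig import hand_in
print(hand_in())"
```

```text
the job is handed in; nothing more can be done
None
```

The open clamp is locked: I pushed its strap round to the stop over the quadcopter's arm, then pressed the lever fully down (peak force about 23 N, on the lever at its stop), and handed the job in at about 20 s with the robot touching nothing.

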